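Reassemble the desk light

TASK

Put the desk light back together: first push the white light bar down past the sprung jaw into the two fork clips of the grey light base, roughly centred, so that the jaw closes over it, and let go of it. Then press the orange dimmer cap upright onto the metal stud until it clicks, and keep pressing after the click so that the cap pushes the white spring ring under it well down. Finish while still holding the cap pressed down like this, and leave the other things on the desk alone.

Things in the scene. Friction and masses are not known exactly. Their poses are not given: they have to be found in the camera images.
- light_base: Grey light base, a plate 190 (x) by 160 (y) by 16 mm, fixed to the desk; origin at the centre of its underside, z up, yaw within 0.3 rad. On its +x half two black fork clips (at y = +-46 mm, 10 mm thick) take the bar lying along y; on its -x half (45 mm from the origin) stands the push dimmer with its stud.
- clip_seat (a point): Where the middle of the seated bar's axis lies: midway between the forks, 45 mm in x and 55 mm above the desk; axes as the base, the bar lies along y. Slot 22 mm wide (11.5 mm to the back); back prongs (-x side) 85 mm high, leaning back at the top as a lead-in; front prongs 53 mm high. Between the forks (y within 36 mm) it is free down to the base plate for the fingers.
- jaw (a joint): Sprung wire jaw with two red roller bars, hinged low on the +x side of the forks about the base's y. 0 = closed: rollers overlap the slot, 67 mm above the desk, above a seated bar. Grows in rad as it swings away to +x, to 0.7. The bar pushed straight down swings it about 0.1 with some 4 to 10 N, then it springs back to 0 over the bar.
- stud_top (a point): Centre of the top of the upright metal stud, 55.5 mm above the desk; 19 mm thick, its top 7 mm tapering to 11 mm. Three sprung brass balls stand out of it, 12 mm below the top. A cap meets them with its underside about 47 mm above the desk, needs about 6 to 10 N to pass, and clicks (the force drops) when its underside is about 41 mm up.
- push_ring (a joint): White spring ring round the stud's foot, 38 mm wide, top 36 mm above the desk when free. 0 = up, grows in m as pressed down, to 0.004 at its stop; takes 0.6 N plus 2 N per mm. The clicked cap, let go, rests on it at about 0.0006; pressed on, both go down together (cap underside = 36 mm above the desk less the ring's travel).
- cap: Orange round dimmer cap, outer diameter 40 mm, 30 mm high, closed flat top (white line on it), open mouth 22 mm wide below, hollow 25 mm deep; origin at the centre of its underside, z up; stands mouth down on the desk. 20 to 45 g.
- bar: White light bar lying on the desk, a round tube 18 mm in diameter with a square aluminium block (28x28x14 mm) at each end, 240 mm long over all, along its x; origin under its middle, on the underside of the end blocks. 85 to 170 g.
- bar_axis (a point): Middle of the bar, on the tube's axis, 14 mm above the underside of the end blocks; x along the bar.
- mug: Bystander: blue ceramic mug, 80 mm wide, 92 mm high; origin at the centre of its underside.
- eraser: Bystander: white eraser 45x22x13 mm; origin at the centre of its underside.
- mouse: Bystander: black computer mouse 105x62x31 mm; origin at the centre of its underside.
- stapler: Bystander: red and black stapler 125x36x47 mm; origin at the centre of its underside.
- notebook: Bystander: blue notebook 210x148x14 mm; origin at the centre of its underside.
- sharpener: Bystander: green pencil sharpener, 40 mm wide, 34 mm high; origin at the centre of its underside.
Mind the look-alikes: they are no part of the job. What is shaped like the cap but brown is not meant.

How it is judged:
By the outcome, as a careful person would: the job done as asked, in the order asked, and still so for the second after the job is handed in, while the arm keeps its last pose, push and grip.
It also fails if it takes over 54 s, if anything falls off the work surface, if the arm or the gripper's body presses on something with over 40 N, if the wrist force passes 120 N, or if a joint passes its speed limit or range.

ROBOT

A 6-joint arm with a two-finger parallel gripper is mounted at the origin on the work surface. World frame = base frame: x ahead of the robot, y to its left, z up, the work surface at z = 0. Lengths are in m, angles in rad, forces in N, time in s.
With the tool pointing down it reaches from about 0.3 to 0.95 m from the base axis. Payload 3.1 kg.
Tool frame: the origin (TCP) lies between the finger pads; the fingertips stand 19 mm ahead of it and the grasp point (between the pads) is the TCP (robot.tip_extent is the distance from the TCP to the fingertips, in m); z points along the fingers, y is the line along which they close (so a half turn about z gives the same grasp; the last joint's range is limited). The gripper opens to 85 mm and grips with 20 to 120 N. Pads are 22 mm wide; open, the fingers measure 114 mm over their backs; the gripper's body (76 mm by 85 mm) begins 54 mm behind the grasp point. The pads swing forward as they close: fully open they stand 13 mm farther back than shut.
Start: joints at [-1.177, 0.308, 1.634, -0, 1.2, -0.07], TCP at [0.28, -0.559, 0.224] pointing down, gripper open.
Joint ranges: [-3.06, 3.06], [-0.79, 1.96], [0.05, 2.63], [-1.19, 4.34], [0.05, 2.64], [-2.94, 2.94]. Speed limits (rad/s): [2.79, 2.79, 3.14, 3.14, 3.14, 3.14].

INTERFACE

Orientations are given as a rotation vector (axis times angle).
In Python, from workcell import robot, eyes gives the robot as it stands.
- The arm moves only by the tool drive_tool, never from a script. Its argument "moves" is one flat list of numbers, 5 for each row, row after row: the shift along the tool's x, y, z as a fraction of full scale, then the turn about the tool's z as a fraction of full scale, then the opening, from 0 (shut) to 1 (fully open). A call has 1 to 8 rows; each row shifts and turns the commanded pose from where the row before left it, along the tool's axes as they then stand; what a row does not reach is not made up. Full scale, the value 1, is 7.5 cm for a shift and 90 degrees for a turn. A row lasts 1/8 s, in which the tool goes at most 62.5 mm and 10.7 degrees, less where a joint would pass 70% of its speed; a pose out of reach is approached as far as the arm can. A call with a number of a shift or a turn outside -1 to 1 is refused whole. A call with a gripper value outside its range is refused whole. The fingers move at their own pace and stop on an object; the grip force is fixed at half the most. Time passes only in rows, so rows that do not move let the fingers close. It gives the time, the measured TCP pose, the force, the opening and the grip force at its end, in the units of the state.
- robot.sense(): the state, without advancing time (a new reading comes with each control period).
- eyes.snapshot(name): name is "side" or "top" or "wrist"; returns a dict with "image" (420x560x3 uint8, red, green, blue), "camera_matrix" (3x3 intrinsics, pixels), "R" (3x3) and "t" (3): a world point X has camera coordinates R X + t. Camera axes: x right, y down, z forward; pixel columns grow to the right and rows downward; lengths in m; the calibration is good to about 2 mm. A picture is of the moment at which its call begins. There is no depth.
- robot.sign_off(): hands the job in; it is judged then, once.
The state is a dict: "time": time; "joints": joint angles; "joint_vel": joint speeds; "joint_efforts": joint torques, N m; "tcp_pos": TCP position; "eef_rot": TCP orientation; "ft_force": force on the tool from outside, world axes, zero at the start; "ft_torque": the same for the moment, N m; "opening": finger opening in m; "grip_force": force on a finger pad.
Only numpy, scipy, OpenCV 4.12 (cv2) and the standard library are available. Lean on these libraries where they do the work, as an engineer would, in place of code of your own. Each camera call takes 0.05 s, during which the arm holds its last target. There are 200 camera calls.

## Working session

There is one attempt and no reset: what is moved stays moved. The work goes in short steps, Python scripts to look and compute and a tool call to move; the robot and the scene stay as the last step left them, time stands still between calls to the robot, and variables do not carry over. Pictures are saved under pics/ and viewed, at most 10 in all, crops included, and the job is handed in when it is done.

Besides the shell and the picture viewer there is one more tool, called as name(argument=value, ...) on one line, values as JSON. drive_tool: Moves the arm, as the interface text tells. Its arguments: {"type":"object","properties":{"moves":{"type":"array","items":{"type":"number","minimum":-1,"maximum":1}}},"required":["moves"]}

```bash
mkdir -p pics; cat > h.py <<'E'
import numpy as np, cv2, pickle
from workcell import robot, eyes
def snap(n,f):
    s=eyes.snapshot(n); cv2.imwrite('pics/'+f+'.png',s['image'][:,:,::-1]); pickle.dump(s,open('pics/'+f+'.pkl','wb')); return s
def load(f): return pickle.load(open('pics/'+f+'.pkl','rb'))
def proj(s,P):
    c=np.atleast_2d(P)@np.array(s['R']).T+s['t']; p=c@np.array(s['camera_matrix']).T; return p[:,:2]/p[:,2:]
def back(s,px,z):
    px=np.atleast_2d(px); d=np.linalg.inv(s['camera_matrix'])@np.c_[px,np.ones(len(px))].T
    R=np.array(s['R']); d=(R.T@d).T; o=-R.T@np.array(s['t']); return o+d*((z-o[2])/d[:,2])[:,None]
E
python3 - <<'E'
from h import *
for n in ('top','side'):
    s=snap(n,n+'0'); print(n,-np.array(s['R']).T@s['t'],s['camera_matrix'][0][0])
print(robot.sense())
E
```

```text
top [0.45592654 0.01469177 1.44129213] 467.9363209380282
side [0.12282318 0.77574096 0.79979828] 381.73479102167107
{'time': 0.1, 'joints': array([-1.17667981e+00,  3.08936633e-01,  1.63505093e+00, -2.13744064e-05,
        1.19971436e+00, -6.97301168e-02]), 'joint_vel': array([-0.00052837, -0.00149263, -0.00220511,  0.00095997,  0.00091382,
        0.0002904 ]), 'joint_efforts': array([ 2.87999640e-06, -4.16408300e+01, -2.77643591e+01, -5.91666117e-05,
        4.06629217e-03,  1.81731366e-05]), 'tcp_pos': array([ 0.27927945, -0.55827974,  0.22295426]), 'eef_rot': array([-3.05545446e+00, -7.21628503e-01,  5.65522019e-04]), 'ft_force': array([ 0.13122478,  1.24715413, -1.29489012]), 'ft_torque': array([-0.00801287, -0.01939072, -0.03028823]), 'grip_force': 0.0, 'opening': 0.08525570649143129}
```

View pics/top0.png

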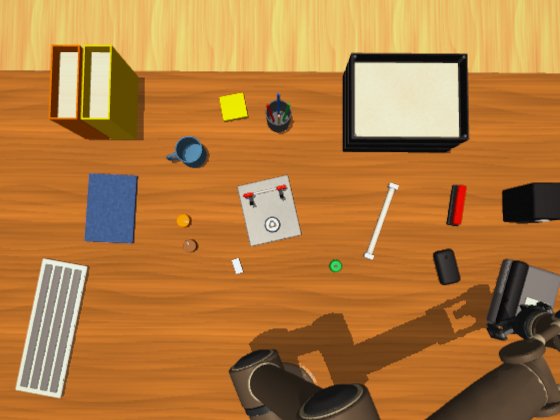

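View pics/side0.png

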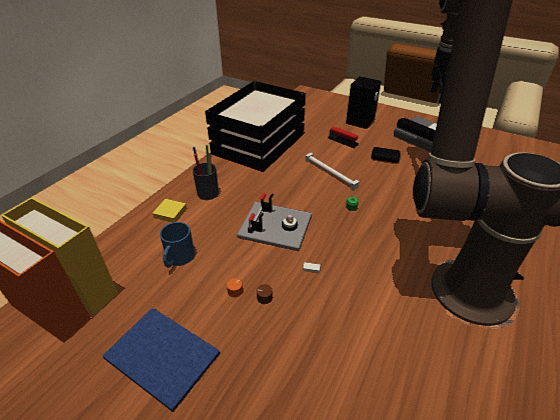

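The top view shows the bar from (393,186) to (369,256), the base at about (270,211) with the stud at (272,225) and red rollers at (265,190). The orange cap is at (183,221) and the brown look-alike at (190,245).

```bash
python3 - <<'E'
from h import *
s=load('top0'); im=s['image'].astype(int); hsv=cv2.cvtColor(s['image'],cv2.COLOR_RGB2HSV)
def comp(mask,x0,y0,x1,y1):
    m=np.zeros(mask.shape,np.uint8); m[y0:y1,x0:x1]=mask[y0:y1,x0:x1]
    n,l,st,c=cv2.connectedComponentsWithStats(m); k=1+np.argmax(st[1:,4]); return (l==k).astype(np.uint8),st[k],c[k]
lowsat=(hsv[...,1]<60)&(hsv[...,2]>110)
m,st,c=comp(lowsat,350,170,415,275); print('bar',st,c)
r=cv2.minAreaRect(cv2.findNonZero(m)); print(r); b=cv2.boxPoints(r); 
w=back(s,[c],.018)[0]; print('bar world',w)
pts=cv2.findNonZero(m)[:,0].astype(float); W=back(s,pts,.016)[:,:2]; 
u,S,v=np.linalg.svd(W-W.mean(0)); d=v[0]*np.sign(v[0][1]); pr=(W-W.mean(0))@d; print('dir',d,np.degrees(np.arctan2(d[1],d[0])),pr.min(),pr.max(),W.mean(0)+d*(pr.min()+pr.max())/2)
m,st,c=comp(((hsv[...,1]<60)&(hsv[...,2]>80)),230,165,310,250); print('base',st)
r=cv2.minAreaRect(back(s,cv2.findNonZero(m)[:,0].astype(float),.016)[:,:2].astype(np.float32)); print('base rect',r)
m,st,c=comp((hsv[...,0]<20)&(hsv[...,1]>190)&(hsv[...,2]>190),170,205,200,234); print('cap',st,c,back(s,[c],.028))
cv2.imwrite('pics/a.png',cv2.resize(s['image'][165:255,160:310,::-1],None,fx=5,fy=5,interpolation=cv2.INTER_CUBIC))
s2=load('side0');print(s2['R'])
cv2.imwrite('pics/b.png',cv2.resize(s2['image'][180:310,210:330,::-1],None,fx=4.5,fy=4.5,interpolation=cv2.INTER_CUBIC))
E
```

```text
bar [364 183  35  77 451] [380.33037694 220.64523282]
((380.61029052734375, 220.68670654296875), (9.764479637145996, 78.8730697631836), 19.39781379699707)
bar world [ 0.53004829 -0.29467666  0.018     ]
dir [-0.94150414  0.3370014 ] 160.3057116817649 -0.12142828068637072 0.12035208875672192 [ 0.53087562 -0.29536963]
base [ 238  175   63   71 2989]
base rect ((0.5594879388809204, 0.04484768956899643), (0.18807220458984375, 0.15710249543190002), 13.230175971984863)
cap [170 205  30  23 462] [183.37229437 213.2012987 ] [[0.54750816 0.30346192 0.028     ]]
[[-8.63404485e-01 -5.04512326e-01  8.51977051e-05]
 [-3.26294509e-01  5.58280026e-01 -7.62794406e-01]
 [ 3.84791616e-01 -6.58627911e-01 -6.46641081e-01]]
```

View pics/a.png

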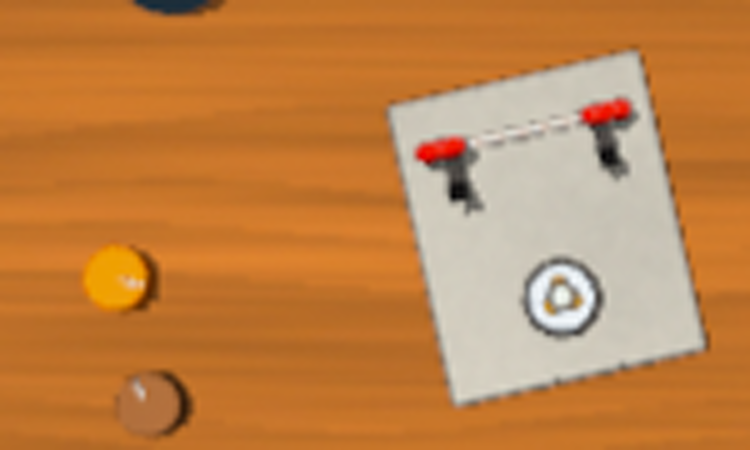

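View pics/b.png

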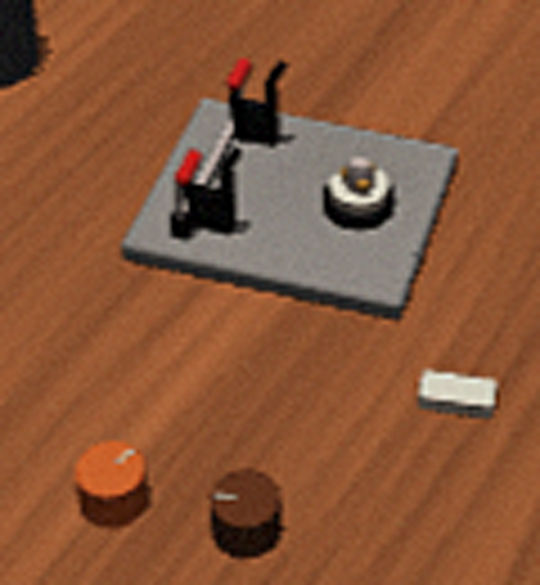

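```bash
python3 - <<'E'
from h import *
t=load('top0'); s=load('side0')
y=np.arctan2(.0-0,1) if 0 else np.radians(13.23); R=np.array([[np.cos(y),-np.sin(y)],[np.sin(y),np.cos(y)]]); c=np.array([.5595,.0448])
def B(x,yy,z): return np.r_[c+R@[x,yy],z]
P=dict(stud=B(-.045,0,.0555),rollL=B(.045,.046,.067),rollR=B(.045,-.046,.067),seat=B(.045,0,.055),c1=B(.095,.08,.016),c2=B(.095,-.08,.016),c3=B(-.095,.08,.016),c4=B(-.095,-.08,.016))
for k,p in P.items(): print(k,p.round(4),((proj(t,p)[0]-[160,165])*5).round(0),((proj(s,p)[0]-[210,180])*4.5).round(0))
a=back(t,[[160+117/5,165+278/5]],.029)[0];print('cap',a,(proj(s,a)[0]-[210,180])*4.5)
print(back(t,[[160+562/5,165+297/5]],.045))
for z in(.02,.045,.067):print(z,[(R.T@(back(t,[[160+u/5,165+v/5]],z)[0][:2]-c)).round(4) for u,v in((525,132),(442,151),(607,111))])
E
```

```text
stud [0.5157 0.0345 0.0555] [560. 295.] [360. 158.]
rollL [0.5928 0.0999 0.067 ] [450. 163.] [205. 163.]
rollR [0.6138 0.0103 0.067 ] [602. 128.] [251.  77.]
seat [0.6033 0.0551 0.055 ] [526. 148.] [229. 132.]
c1 [0.6337 0.1444 0.016 ] [383. 104.] [118. 240.]
c2 [ 0.6703 -0.0113  0.016 ] [637.  47.] [201.  91.]
c3 [0.4487 0.1009 0.016 ] [450. 407.] [401. 302.]
c4 [ 0.4853 -0.0548  0.016 ] [707. 349.] [459. 142.]
cap [0.52501968 0.30271578 0.029     ] [113.0303667  461.79078183]
[[0.51493062 0.03321189 0.045     ]]
0.02 [array([ 0.0584, -0.0012]), array([0.0583, 0.0508]), array([ 0.0599, -0.0529])]
0.045 [array([ 0.0555, -0.0013]), array([0.0553, 0.0498]), array([ 0.0569, -0.0521])]
0.067 [array([ 0.0529, -0.0014]), array([0.0528, 0.0489]), array([ 0.0543, -0.0513])]
```

The side crop shows the jaw's cross wire low, at about z = 34 mm, and the rollers on top. The poses found are consistent: base (0.5595, 0.0448) with yaw 0.23, bar middle (0.531, -0.295), cap about (0.525, 0.303).

```bash
cat > plan.py <<'E'
import sys
from h import *
from scipy.spatial.transform import Rotation as Ro
# x y z yaw_of_tool_y(deg) rows opening
def plan(x,y,z,psi,n,o,dec=2):
    s=robot.sense(); R=Ro.from_rotvec(s['eef_rot']).as_matrix(); p=np.array(s['tcp_pos']); ps=np.degrees(np.arctan2(R[1,1],R[0,1]))
    print('now',s['time'],p.round(4),'psi',ps.round(2),'tilt',R[:,2].round(4),'F',s['ft_force'].round(1),'open',round(s['opening'],4))
    out=[]
    turn=-((psi-ps+180)%360-180)/90
    if '--long' in sys.argv: turn-=4*np.sign(turn)
    T=np.array([x,y,z])
    for i in range(n):
        k=n-i
        d=np.round(R.T@(T-p)/k/.075,dec); t=np.round(turn/k,dec+1 if dec<3 else dec)
        out+=[*d,t,o]; p=p+R@d*.075; R=R@Ro.from_rotvec([0,0,t*np.pi/2]).as_matrix(); turn-=t
    a=np.array(out).reshape(-1,5); print('max',abs(a).max(0))
    for j in range(0,n,8): print(', '.join('%g'%(v+0) for v in a[j:j+8].ravel()))
if __name__=='__main__':
    a=[float(v) for v in sys.argv[1:7]]; plan(*a[:4],int(a[4]),a[5],int(sys.argv[7]) if len(sys.argv)>7 and sys.argv[7].isdigit() else 2)
E
python3 plan.py .531 -.295 .18 70.3 14 1
```

```text
now 0.1 [ 0.2793 -0.5583  0.223 ] psi -63.42 tilt [-8.0e-04  1.9e-03 -1.0e+00] F [ 0.1  1.2 -1.3] open 0.0853
max [0.35  0.35  0.05  0.107 1.   ]
0.33, -0.12, 0.04, -0.106, 1, 0.34, -0.06, 0.04, -0.106, 1, 0.35, 0, 0.04, -0.106, 1, 0.34, 0.05, 0.04, -0.106, 1, 0.33, 0.11, 0.04, -0.106, 1, 0.31, 0.16, 0.04, -0.106, 1, 0.27, 0.21, 0.04, -0.106, 1, 0.24, 0.25, 0.04, -0.106, 1
0.19, 0.29, 0.04, -0.106, 1, 0.14, 0.32, 0.04, -0.106, 1, 0.08, 0.34, 0.04, -0.106, 1, 0.03, 0.34, 0.05, -0.107, 1, -0.03, 0.35, 0.04, -0.106, 1, -0.09, 0.33, 0.05, -0.107, 1
```

drive_tool(moves=[0.33,-0.12,0.04,-0.106,1,0.34,-0.06,0.04,-0.106,1,0.35,0,0.04,-0.106,1,0.34,0.05,0.04,-0.106,1,0.33,0.11,0.04,-0.106,1,0.31,0.16,0.04,-0.106,1,0.27,0.21,0.04,-0.106,1,0.24,0.25,0.04,-0.106,1])

```text
time: 1.1
tcp_pos: [0.4232, -0.4072, 0.1994]
eef_rot: [-1.951, -2.461, -0.0]
ft_force: [-0.1, -0.2, -0.7]
opening: 0.0854
grip_force: 0.0
```

drive_tool(moves=[0.19,0.29,0.04,-0.106,1,0.14,0.32,0.04,-0.106,1,0.08,0.34,0.04,-0.106,1,0.03,0.34,0.05,-0.107,1,-0.03,0.35,0.04,-0.106,1,-0.09,0.33,0.05,-0.107,1,0,0,0,0,1])

```text
time: 1.98
tcp_pos: [0.5318, -0.2945, 0.1796]
eef_rot: [-0.535, -3.094, -0.001]
ft_force: [0.6, -0.0, -0.2]
opening: 0.0854
grip_force: 0.0
```

```bash
python3 - <<'E'
from h import *
s=snap('wrist','w1'); print(robot.sense()['joints'].round(2))
print('cam',-np.array(s['R']).T@s['t'],'tcp proj',proj(s,robot.sense()['tcp_pos']))
d=np.array([-.9415,.337]);c=np.array([.531,-.295]);print(proj(s,[np.r_[c+d*k,.023] for k in(-.12,0,.12)]))
E
python3 plan.py .531 -.295 .1 70.3 2 0.6
```

```text
[-0.58  0.32  1.71 -0.    1.11 -1.81]
cam [ 0.46077729 -0.26832236  0.32796198] tcp proj [[272.2404084 271.5974829]]
[[274.61161974 309.16124985]
 [274.69379698 187.16234599]
 [274.79698172  33.97606178]]
now 2.025 [ 0.5312 -0.2954  0.1799] psi 70.29 tilt [-1.6e-03  4.0e-04 -1.0e+00] F [-0.5 -0.2  0.5] open 0.0855
max [0.   0.   0.53 0.   0.6 ]
0, 0, 0.53, 0, 0.6, 0, 0, 0.53, 0, 0.6
```

View pics/w1.png

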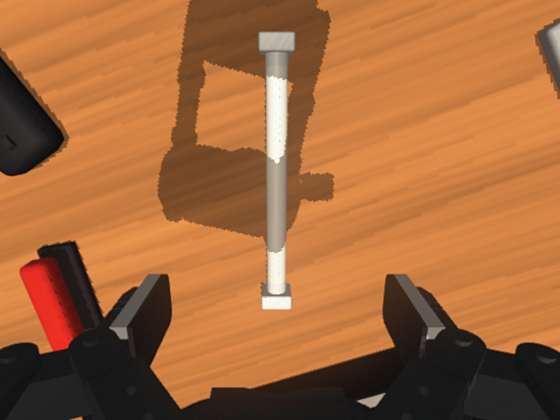

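The wrist view shows the bar centred at column 277 and rows 33–308, within about 1 mm of the prediction, and the gripper aligned with it. I'll descend and grip.

drive_tool(moves=[0,0,0.5,0,0.6,0,0,0.5,0,0.6,0,0,0.5,0,0.6,0,0,0.4,0,0.6,0,0,0.19,0,0.6,0,0,0,0,0.6])

```text
time: 2.78
tcp_pos: [0.5303, -0.2962, 0.023]
eef_rot: [-0.539, -3.093, -0.001]
ft_force: [-0.4, -0.1, -0.5]
opening: 0.0511
grip_force: 0.0
```

drive_tool(moves=[0,0,0,0,0,0,0,0,0,0,0,0,0,0,0,0,0,0,0,0,0,0,0,0,0,0,0,0,0,0])

```text
time: 3.52
tcp_pos: [0.5315, -0.296, 0.0238]
eef_rot: [-0.537, -3.095, -0.0]
ft_force: [0.4, -0.4, -0.4]
opening: -0.0001
grip_force: 0.0
```

drive_tool(moves=[0,0,-0.4,0,0,0,0,-0.5,0,0,0,0,-0.5,0,0,0,0,-0.3,0,0,0,0,0,0,0])

```text
time: 4.15
tcp_pos: [0.5331, -0.2971, 0.1538]
eef_rot: [0.536, 3.091, -0.003]
ft_force: [0.4, 0.7, -0.5]
opening: -0.0001
grip_force: 0.0
```

```bash
python3 plan.py .6033 .0551 .17 13.2 10 0
```

```text
now 4.15 [ 0.5331 -0.2971  0.1538] psi 70.32 tilt [ 0.0045 -0.0029 -1.    ] F [ 0.4  0.7 -0.5] open -0.0001
max [0.41  0.47  0.03  0.064 0.   ]
0.07, 0.47, -0.02, 0.063, 0, 0.12, 0.46, -0.02, 0.064, 0, 0.16, 0.45, -0.02, 0.063, 0, 0.21, 0.43, -0.02, 0.064, 0, 0.25, 0.41, -0.02, 0.063, 0, 0.29, 0.38, -0.03, 0.064, 0, 0.32, 0.36, -0.02, 0.063, 0, 0.36, 0.32, -0.03, 0.064, 0
0.39, 0.28, -0.02, 0.063, 0, 0.41, 0.25, -0.03, 0.064, 0
```

```bash
python3 - <<'E'
from h import *
a=snap('wrist','w2')['image'];b=snap('top','t2')['image'][150:300,320:520]
cv2.imwrite('pics/c.png',np.hstack([a,cv2.resize(b,(240,420),interpolation=cv2.INTER_CUBIC)])[:,:,::-1])
print(robot.sense())
E
```

```text
{'time': 4.25, 'joints': array([-5.79818796e-01,  3.53096494e-01,  1.73351901e+00,  1.39361045e-07,
        1.05604467e+00, -1.80699670e+00]), 'joint_vel': array([-0.000921  ,  0.02083467,  0.01742555,  0.00040498,  0.00378777,
        0.00073786]), 'joint_efforts': array([-1.10608053e-03, -4.24984789e+01, -2.64883393e+01,  1.75052282e-04,
       -5.32235939e-02,  2.08057503e-05]), 'tcp_pos': array([ 0.5309614 , -0.29573307,  0.15054342]), 'eef_rot': array([-5.36935592e-01, -3.09437369e+00, -6.65317727e-04]), 'ft_force': array([-0.25589828, -0.35144813,  0.31709501]), 'ft_torque': array([ 0.0428598 ,  0.02453562, -0.05361726]), 'grip_force': 0.0, 'opening': 0.00029389192285953413}
```

View pics/c.png

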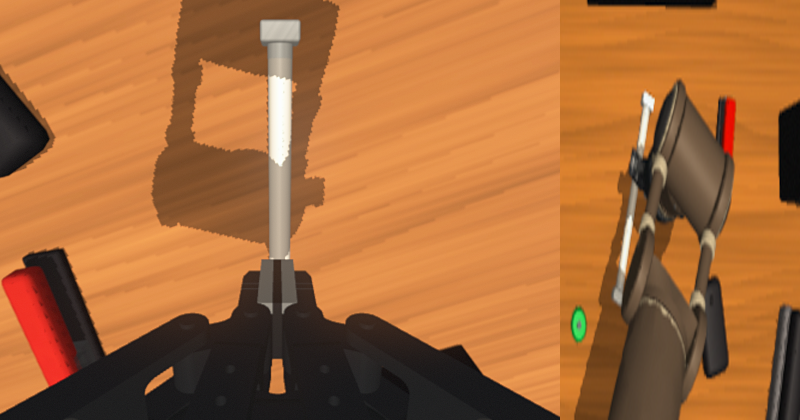

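The bar still lies where it was (column 279), with the shut fingers above it, so the pads closed over the tube. I'll check the tip geometry.

```bash
python3 - <<'E'
from h import *
print(robot.tip_extent,[k for k in dir(robot) if k[0]!='_'])
s=load('w2');w=load('w1')
# bar line and ends in w2 vs prediction
d=np.array([-.9415,.337]);c=np.array([.531,-.295]);print(proj(s,[np.r_[c+d*k,.028] for k in(-.12,0,.12)]).round(0))
p=robot.sense()['tcp_pos'];
print('tip proj shut',proj(s,[p,p-[0,0,.019]]).round(0))
for z in (.2,.19,.18,.17,.16): print(z,proj(w,[[.5312+np.cos(np.radians(70.3))*q*.0427,-.2954+np.sin(np.radians(70.3))*q*.0427,z] for q in(-1,1)]).round(0).tolist())
E
```

```text
0.019 ['PlanningError', 'sense', 'sign_off', 'tip_extent']
[[277. 325.]
 [277. 193.]
 [278.  22.]]
tip proj shut [[276. 264.]
 [276. 247.]]
0.2 [[164.0, 295.0], [379.0, 295.0]]
0.19 [[171.0, 282.0], [373.0, 283.0]]
0.18 [[177.0, 272.0], [367.0, 272.0]]
0.17 [[183.0, 262.0], [362.0, 262.0]]
0.16 [[187.0, 253.0], [358.0, 253.0]]
```

```bash
python3 - <<'E'
from h import *
s=load('w2');p=np.array([.5310,-.2957,.1505]); ps=np.radians(70.3); x=np.array([-np.sin(ps),np.cos(ps),0])
for dz in(.019,.01,0,-.01): print(dz,[proj(s,p+q*x-[0,0,dz])[0].round(0).tolist() for q in(.011,-.011)])
print('camera_x side', ((-s['R'].T@s['t'])-p)@x)
E
python3 plan.py .531 -.2955 .0215 70.3 4 0.5
```

```text
0.019 [[276.0, 226.0], [276.0, 266.0]]
0.01 [[276.0, 233.0], [276.0, 275.0]]
0 [[276.0, 241.0], [276.0, 285.0]]
-0.01 [[276.0, 250.0], [276.0, 296.0]]
camera_x side 0.07422637002238941
now 4.25 [ 0.531  -0.2957  0.1505] psi 70.31 tilt [-9.e-04  6.e-04 -1.e+00] F [-0.3 -0.4  0.3] open 0.0003
max [0.   0.   0.43 0.   0.5 ]
0, 0, 0.43, 0, 0.5, 0, 0, 0.43, 0, 0.5, 0, 0, 0.43, 0, 0.5, 0, 0, 0.43, 0, 0.5
```

The wrist view suggests that the tips sit higher than stated, so I'll check against the side camera with projected markers.

```bash
python3 - <<'E'
from h import *
s=snap('side','s3'); p=robot.sense()['tcp_pos']
im=cv2.resize(s['image'][90:210,280:400,::-1],None,fx=5,fy=5,interpolation=cv2.INTER_CUBIC)
for dz,c in((0,(0,255,0)),(.019,(255,255,0)),(p[2],(255,0,255))):
    q=(proj(s,p-[0,0,dz])[0]-[280,90])*5; print(dz,q); cv2.circle(im,tuple(int(v) for v in q),4,c,1)
cv2.imwrite('pics/d.png',im)
E
```

```text
0 [270.95048441 232.0353937 ]
0.019 [268.28827304 256.7166023 ]
0.1497493532620669 [251.25409461 414.63949204]
```

View pics/d.png

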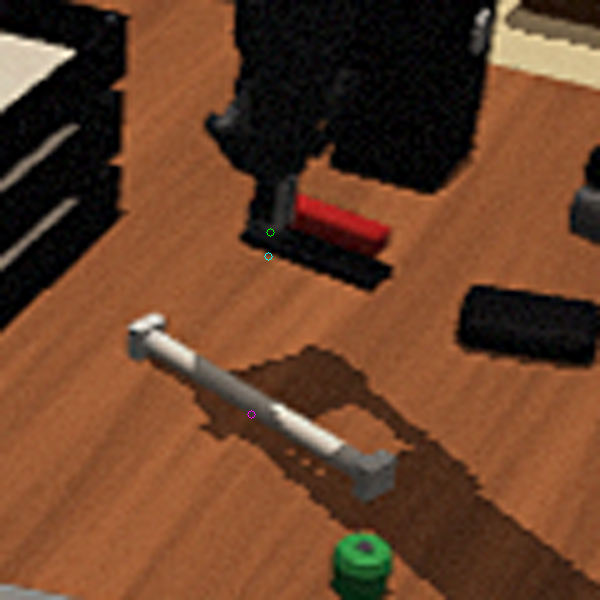

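```bash
python3 - <<'E'
from h import *
from scipy.optimize import fsolve
w=load('w1'); ps=np.radians(70.3); x=np.array([-np.sin(ps),np.cos(ps),0]); y=np.array([np.cos(ps),np.sin(ps),0]); p=np.array([.5312,-.2954,.1799])
def f(v):
    a=proj(w,[p+v[0]*x+v[1]*np.array([0,0,1])+s*.0427*y for s in(-1,1)]); return [a[1,0]-a[0,0]-218,a[:,1].mean()-275]
print('open tip x,z rel tcp',fsolve(f,[.011,.01]))
# side diff
a=load('side0')['image'].astype(int);b=load('s3')['image'].astype(int)
d=(abs(a-b).sum(2)>40)
for r in range(120,150): print(r,''.join('#' if v else '.' for v in d[r,315:365]))
E
```

```text
open tip x,z rel tcp [0.00832068 0.01922905]
120 .........######################...................
121 ..........####################....................
122 ...........################.#.....................
123 ...........#################...........#..........
124 .............#############........................
125 ...........#.#.##########.........................
126 ................#########.........................
127 .............#.###########........................
128 ................#########.........................
129 ................#########.........................
130 ................#########.........................
131 .................#######..........................
132 ................########..........................
133 ................#.#.####..........................
134 ....................####......................#...
135 ..................####............................
136 .......................#..........#...............
137 ..................................................
138 ............#.......#.............................
139 ..................................................
140 ..................................................
141 ..................................................
142 ..................................................
143 ..................................................
144 ..................................................
145 ..................................................
146 ..................................................
147 ..................................................
148 ..................................................
149 ..................................................
```

Both cameras put the real fingertips about 4 mm above the reported TCP (not 19 mm below it), so I have to go about 22 mm lower, feeling for the desk.

drive_tool(moves=[0,0,0.45,0,0.35,0,0,0.45,0,0.35,0,0,0.45,0,0.35,0,0,0.35,0,0.35,0,0,0.1,0,0.35,0,0,0,0,0.35])

```text
time: 5.05
tcp_pos: [0.5306, -0.2955, 0.0151]
eef_rot: [-0.537, -3.093, -0.002]
ft_force: [0.9, 0.1, 1.1]
opening: 0.0297
grip_force: 0.0
```

drive_tool(moves=[0,0,0.05,0,0.35,0,0,0,0,0.35])

```text
time: 5.3
tcp_pos: [0.5321, -0.2964, 0.0134]
eef_rot: [0.537, 3.094, -0.001]
ft_force: [1.1, 0.6, -1.0]
opening: 0.0297
grip_force: 0.0
```

drive_tool(moves=[0,0,0.03,0,0.35,0,0,0,0,0.35])

```text
time: 5.55
tcp_pos: [0.5316, -0.2961, 0.0106]
eef_rot: [0.537, 3.095, -0.0]
ft_force: [-0.3, 0.5, -0.0]
opening: 0.0298
grip_force: 0.0
```

drive_tool(moves=[0,0,0.07,0,0.35,0,0,0,0,0.35])

```text
time: 5.8
tcp_pos: [0.531, -0.2957, 0.0044]
eef_rot: [-0.537, -3.094, -0.001]
ft_force: [0.5, -0.7, 0.1]
opening: 0.0297
grip_force: 0.0
```

drive_tool(moves=[0,0,0.02,0,0.35,0,0,0,0,0.35])

```text
time: 6.05
tcp_pos: [0.5314, -0.296, 0.0034]
eef_rot: [-0.537, -3.095, -0.0]
ft_force: [-0.0, 0.0, 0.3]
opening: 0.03
grip_force: 0.0
```

drive_tool(moves=[0,0,0.02,0,0.35,0,0,0,0,0.35])

```text
time: 6.3
tcp_pos: [0.5314, -0.296, 0.002]
eef_rot: [-0.537, -3.095, -0.0]
ft_force: [0.1, -0.2, -0.4]
opening: 0.0302
grip_force: 0.0
```

```bash
python3 plan.py .531 -.2955 .0 70.3 1 0.35; python3 -c "
from h import *
s=snap('side','s4');cv2.imwrite('pics/e.png',cv2.resize(s['image'][100:220,280:400,::-1],None,fx=5,fy=5,interpolation=cv2.INTER_CUBIC))"
```

```text
now 6.3 [ 0.5314 -0.296   0.002 ] psi 70.31 tilt [-2.e-04  1.e-04 -1.e+00] F [ 0.1 -0.2 -0.4] open 0.0302
max [0.01 0.   0.03 0.   0.35]
0.01, 0, 0.03, 0, 0.35
```

View pics/e.png

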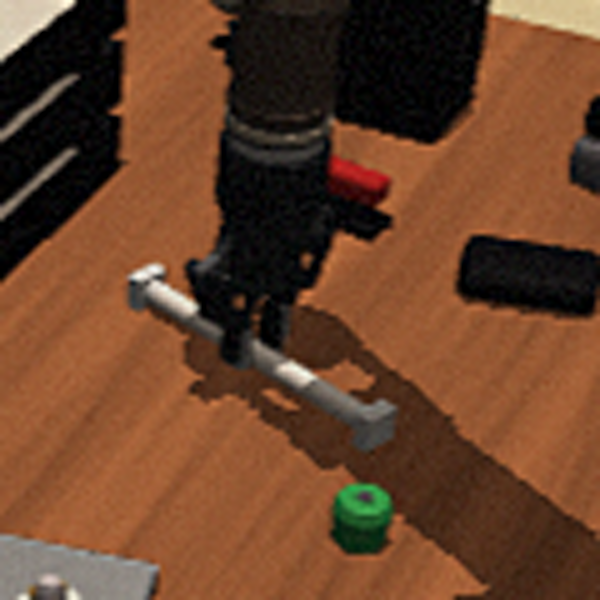

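The fingers straddle the tube near its middle (255,345), with the tips just below it. I'll close.

drive_tool(moves=[0,0,0.02,0,0.35,0,0,0,0,0,0,0,0,0,0,0,0,0,0,0,0,0,0,0,0])

```text
time: 6.98
tcp_pos: [0.5316, -0.2961, 0.0007]
eef_rot: [0.537, 3.095, -0.0]
ft_force: [-0.6, 0.1, 0.9]
opening: 0.0153
grip_force: 58.8
```

drive_tool(moves=[0,0,-0.1,0,0,0,0,-0.2,0,0,0,0,-0.3,0,0,0,0,-0.3,0,0,0,0,0,0,0])

```text
time: 7.6
tcp_pos: [0.5337, -0.2975, 0.0713]
eef_rot: [0.536, 3.09, -0.004]
ft_force: [-0.2, -0.2, -1.1]
opening: 0.0154
grip_force: 58.7
```

```bash
python3 plan.py .6033 .0551 .16 13.2 10 0; python3 - <<'E'
from h import *
s=snap('wrist','w5'); 
a=cv2.resize(s['image'],(480,360)); b=snap('side','s5')['image'][90:210,280:400]
cv2.imwrite('pics/f.png',np.hstack([a,cv2.resize(b,(320,360),interpolation=cv2.INTER_CUBIC)])[:,:,::-1])
E
```

```text
now 7.6 [ 0.5337 -0.2975  0.0713] psi 70.32 tilt [ 0.0053 -0.0035 -1.    ] F [-0.2 -0.2 -1.1] open 0.0154
max [0.41  0.47  0.12  0.064 0.   ]
0.07, 0.47, -0.12, 0.063, 0, 0.12, 0.46, -0.12, 0.064, 0, 0.16, 0.45, -0.12, 0.063, 0, 0.21, 0.43, -0.12, 0.064, 0, 0.25, 0.41, -0.12, 0.063, 0, 0.29, 0.38, -0.12, 0.064, 0, 0.32, 0.36, -0.12, 0.063, 0, 0.36, 0.32, -0.12, 0.064, 0
0.39, 0.28, -0.12, 0.063, 0, 0.41, 0.24, -0.11, 0.064, 0
```

View pics/f.png

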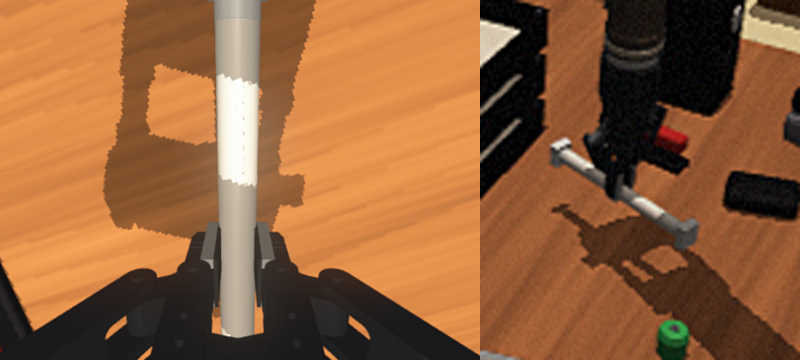

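The bar is held level, with its middle in the grip. Its axis is about 13 mm above the reported TCP. I'll carry it over the forks.

drive_tool(moves=[0.07,0.47,-0.12,0.063,0,0.12,0.46,-0.12,0.064,0,0.16,0.45,-0.12,0.063,0,0.21,0.43,-0.12,0.064,0,0.25,0.41,-0.12,0.063,0,0.29,0.38,-0.12,0.064,0,0.32,0.36,-0.12,0.063,0,0.36,0.32,-0.12,0.064,0])

```text
time: 8.7
tcp_pos: [0.5865, -0.0132, 0.1388]
eef_rot: [-1.7, -2.639, 0.002]
ft_force: [0.3, -1.0, -1.0]
opening: 0.0157
grip_force: 58.8
```

drive_tool(moves=[0.39,0.28,-0.12,0.063,0,0.41,0.24,-0.11,0.064,0,0,0,0.2,0,0,0,0,0.2,0,0,0,0,0,0,0,0,0,0,0,0])

```text
time: 9.45
tcp_pos: [0.6009, 0.0548, 0.1265]
eef_rot: [-1.953, -2.459, 0.002]
ft_force: [-0.2, -0.1, -1.0]
opening: 0.0159
grip_force: 58.8
```

```bash
python3 plan.py .6033 .0551 .12 13.2 1 0 3; python3 - <<'E'
from h import *
t=snap('top','t6'); snap('side','s6'); p=robot.sense()['tcp_pos']; hsv=cv2.cvtColor(t['image'],cv2.COLOR_RGB2HSV)
m=((hsv[...,1]<60)&(hsv[...,2]>110)).astype(np.uint8)
a=np.radians(103.2); d=np.array([np.cos(a),np.sin(a)])
pr=proj(t,[np.r_[p[:2]+d*k,p[2]+.0133] for k in(-.12,-.06,0,.06,.12)]);print(pr.round(1))
x0,x1=int(pr[:,0].min())-8,int(pr[:,0].max())+8;y0,y1=int(pr[:,1].min())-12,int(pr[:,1].max())+12; print(x0,y0)
R,S=hsv[...,2],hsv[...,1]
for r in range(y0,y1): print(r,''.join('W' if m[r,c] else ('#' if R[r,c]<70 else '.') for c in range(x0,x1)))
E
```

```text
now 9.45 [0.6009 0.0548 0.1265] psi 13.1 tilt [-1.6e-03 -2.0e-04 -1.0e+00] F [-0.2 -0.1 -1. ] open 0.0159
max [0.003 0.033 0.086 0.001 0.   ]
-0.003, 0.033, 0.086, -0.001, 0
[[306.3 182.4]
 [285.3 187.1]
 [264.4 191.8]
 [243.4 196.6]
 [222.4 201.3]]
214 170
170 ................##........#................................................##.......................
171 ................##........#................................................##.......................
172 ................#.........#................................................##.......................
173 ................#.........#................................................##.......................
174 ................##........#................................................##.......................
175 ................##........#................................................##.......................
176 ................##........#................................................##.......................
177 ................##........#......................................W.........##.......................
17
[... 2972 characters left out ...]
WWWWWWWWWWWWWWWWWWWWWWW.....#.WWWWW..........WWWWW....................
207 ............................WWWWWWWWWWWWWWWWWWWWWWW.....###.WWWWW..........WWWWW....................
208 .............................WWWWWWWWWWWWWWWWWWWW.###....##..WWWW..........WWWWWW...................
209 .............................WWWWWWWWWWWWWWWWWWWW..##.WWW....WWWW..........WWWWWW...................
210 .............................WWWWWWWWWWWWWWWWWWWW....WWWW.#..WWWW..........WWWWWW...................
211 .............................WWWWWWWWWWWWWWWWWWWWW.#..WW.##..WWWWW.........WWWWWW...................
212 .............................WWWWWWWWWWWWWWWWWWWWW.##.WWW...WWWWW..........WWWWWWW..................
```

The top-view bar ends give a midpoint of (264.1,192.0), against (264.4,191.8) predicted, so reading and camera agree. I'll shift about 2.5 mm and lower to just above the prongs.

drive_tool(moves=[0,0.035,0.25,0,0,0,0,0.2,0,0,0,0,0.05,0,0,0,0,0,0,0])

```text
time: 10.05
tcp_pos: [0.6033, 0.0564, 0.0889]
eef_rot: [-1.951, -2.46, 0.002]
ft_force: [0.6, 0.0, -0.5]
opening: 0.0155
grip_force: 58.8
```

```bash
cat > avg.py <<'E'
from h import *
P=[];F=[]
for i in range(6): eyes.snapshot('top'); q=robot.sense(); P.append(q['tcp_pos']); F.append(q['ft_force'])
print('avg',np.mean(P,0).round(4),'sd',np.std(P,0).round(4),'F',np.mean(F,0).round(2))
E
python3 avg.py; python3 plan.py .6033 .0551 .0417 13.2 1 0 3
```

```text
avg [0.6044 0.0565 0.0902] sd [0.0002 0.     0.0003] F [ 0.13 -0.44 -1.21]
now 10.35 [0.6044 0.0565 0.0904] psi 13.17 tilt [ 0.0011  0.     -1.    ] F [-0.6  0.5 -1.5] open 0.0155
max [0.014 0.019 0.65  0.    0.   ]
-0.014, -0.019, 0.65, 0, 0
```

drive_tool(moves=[-0.014,-0.015,0.15,0,0,0,0,0.05,0,0,0,0,0,0,0])

```text
time: 10.72
tcp_pos: [0.6023, 0.0551, 0.0739]
eef_rot: [-1.951, -2.46, 0.002]
ft_force: [0.0, -0.1, -0.6]
opening: 0.0153
grip_force: 58.8
```

drive_tool(moves=[0,0,0.05,0,0,0,0,0.05,0,0,0,0,0,0,0])

```text
time: 11.1
tcp_pos: [0.6027, 0.0551, 0.0669]
eef_rot: [-1.952, -2.461, 0.001]
ft_force: [-0.3, -0.1, -0.7]
opening: 0.0155
grip_force: 58.8
```

drive_tool(moves=[0,0,0.05,0,0,0,0,0.05,0,0,0,0,0,0,0])

```text
time: 11.48
tcp_pos: [0.6018, 0.0549, 0.0591]
eef_rot: [-1.951, -2.46, 0.003]
ft_force: [-2.8, 0.0, -0.3]
opening: 0.0154
grip_force: 58.9
```

drive_tool(moves=[0,0,0.05,0,0,0,0,0.05,0,0,0,0,0,0,0])

```text
time: 11.85
tcp_pos: [0.6021, 0.0551, 0.0512]
eef_rot: [-1.951, -2.46, 0.002]
ft_force: [-2.7, -0.4, -2.4]
opening: 0.0153
grip_force: 58.8
```

drive_tool(moves=[0,0,0.05,0,0,0,0,0.03,0,0,0,0,0,0,0])

```text
time: 12.22
tcp_pos: [0.6028, 0.0551, 0.0457]
eef_rot: [-1.952, -2.461, 0.001]
ft_force: [-2.3, -0.0, -3.7]
opening: 0.0158
grip_force: 58.7
```

drive_tool(moves=[0,0,0.03,0,0,0,0,0,0,0])

```text
time: 12.48
tcp_pos: [0.6032, 0.0551, 0.0439]
eef_rot: [1.952, 2.461, 0.0]
ft_force: [-1.6, 0.3, -3.1]
opening: 0.0155
grip_force: 58.7
```

drive_tool(moves=[0,0,0.03,0,0,0,0,0,0,0])

```text
time: 12.72
tcp_pos: [0.6044, 0.0552, 0.0425]
eef_rot: [1.951, 2.46, 0.003]
ft_force: [-0.4, 0.2, -0.8]
opening: 0.0154
grip_force: 58.8
```

drive_tool(moves=[0,0,0.02,0,0,0,0,0,0,0])

```text
time: 12.98
tcp_pos: [0.6045, 0.0552, 0.0416]
eef_rot: [1.951, 2.46, 0.003]
ft_force: [0.5, -0.2, 5.1]
opening: 0.0154
grip_force: 59.4
```

```bash
python3 avg.py
```

```text
avg [0.6045 0.0552 0.0415] sd [0. 0. 0.] F [-0.32  0.44  5.04]
```

The bar is seated: 5 N upward at the bottom, no side force. I'll release it and lift.

drive_tool(moves=[0,0,-0.01,0,0.45,0,0,0,0,0.45,0,0,0,0,0.45,0,0,0,0,0.45])

```text
time: 13.78
tcp_pos: [0.6028, 0.0551, 0.0407]
eef_rot: [-1.952, -2.461, 0.001]
ft_force: [0.5, 0.9, 0.1]
opening: 0.0384
grip_force: 0.0
```

drive_tool(moves=[0,0,-0.15,0,0.45,0,0,-0.3,0,0.45,0,0,-0.5,0,0.45,0,0,-0.5,0,0.45,0,0,-0.3,0,0.45,0,0,0,0,0.45])

```text
time: 14.52
tcp_pos: [0.6054, 0.0552, 0.1758]
eef_rot: [1.949, 2.457, 0.007]
ft_force: [0.1, -0.6, 0.1]
opening: 0.0383
grip_force: 0.0
```

```bash
python3 - <<'E'
from h import *
s=snap('side','s7'); snap('wrist','w7'); t=load('top0')
# expected seated bar axis points and stud
y=np.radians(13.23); R=np.array([[np.cos(y),-np.sin(y)],[np.sin(y),np.cos(y)]]); c=np.array([.5595,.0448])
ex=[np.r_[c+R@[.045,k],.055] for k in(-.12,0,.12)]; print('side pred',proj(s,ex).round(1))
im=s['image'][170:265,200:320]; cv2.imwrite('pics/g.png',cv2.resize(im[:,:,::-1],None,fx=5,fy=5,interpolation=cv2.INTER_CUBIC))
# cap from top0
img=t['image']; hsv=cv2.cvtColor(img,cv2.COLOR_RGB2HSV)
m=np.zeros(img.shape[:2],np.uint8); b=((abs(img.astype(int)-np.array([250,165,10])).sum(2)<110)); m[208:234,172:196]=b[208:234,172:196]
n,l,st,cc=cv2.connectedComponentsWithStats(m);k=1+np.argmax(st[1:,4]);print(st[k],cc[k],back(t,[cc[k]],.029))
E
```

```text
side pred [[273.1 186.2]
 [260.9 209.4]
 [246.8 236.5]]
[172 214  17  13 143] [181.43356643 219.72727273] [[0.52761656 0.30872365 0.029     ]]
```

View pics/g.png

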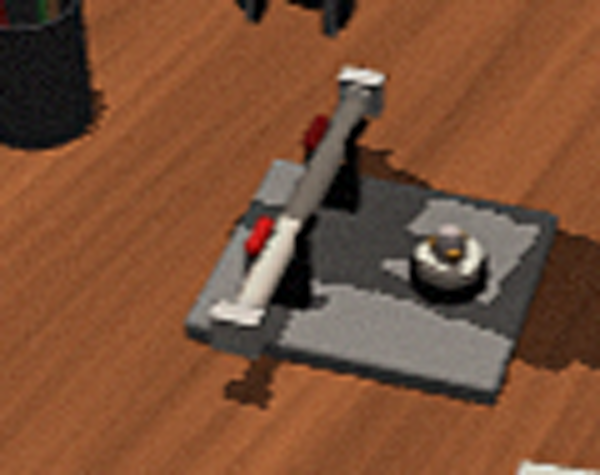

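The side view shows the bar centred in both forks (ends at about (361,90) and (240,315)), with both red rollers back in their closed places. Next is the cap.

```bash
python3 plan.py .526 .304 .15 103.2 10 0.75
```

```text
now 14.625 [0.6028 0.0551 0.1722] psi 13.16 tilt [-1.e-04 -0.e+00 -1.e+00] F [ 0.7  1.3 -0.4] open 0.0384
max [0.35 0.34 0.03 0.1  0.75]
0.35, -0.02, 0.03, -0.1, 0.75, 0.35, 0.03, 0.03, -0.1, 0.75, 0.34, 0.08, 0.03, -0.1, 0.75, 0.32, 0.14, 0.03, -0.1, 0.75, 0.29, 0.18, 0.03, -0.1, 0.75, 0.26, 0.23, 0.03, -0.1, 0.75, 0.22, 0.26, 0.03, -0.1, 0.75, 0.18, 0.3, 0.03, -0.1, 0.75
0.13, 0.32, 0.03, -0.1, 0.75, 0.08, 0.34, 0.03, -0.1, 0.75
```

drive_tool(moves=[0.35,-0.02,0.03,-0.1,0.75,0.35,0.03,0.03,-0.1,0.75,0.34,0.08,0.03,-0.1,0.75,0.32,0.14,0.03,-0.1,0.75,0.29,0.18,0.03,-0.1,0.75,0.26,0.23,0.03,-0.1,0.75,0.22,0.26,0.03,-0.1,0.75,0.18,0.3,0.03,-0.1,0.75])

```text
time: 15.62
tcp_pos: [0.5401, 0.2545, 0.152]
eef_rot: [-0.124, -3.135, 0.003]
ft_force: [-0.7, 0.0, 0.4]
opening: 0.0639
grip_force: 0.0
```

drive_tool(moves=[0.13,0.32,0.03,-0.1,0.75,0.08,0.34,0.03,-0.1,0.75,0,0,0,0,0.75,0,0,0,0,0.75])

```text
time: 16.12
tcp_pos: [0.5256, 0.3033, 0.1485]
eef_rot: [0.358, -3.119, 0.002]
ft_force: [0.2, 0.6, -0.3]
opening: 0.0644
grip_force: 0.0
```

```bash
cat > circ.py <<'E'
import sys
from h import *
n,x0,y0,x1,y1,z=sys.argv[1],*map(int,sys.argv[2:6]),float(sys.argv[6])
E
python3 - <<'E'
from h import *
w=snap('wrist','w8'); im=w['image']; print(proj(w,[[.526,.304,.03],[.526,.304,0],[.506,.304,.03],[.526,.324,.03]]).round(0))
hsv=cv2.cvtColor(im,cv2.COLOR_RGB2HSV); c=proj(w,[.526,.304,.03])[0].astype(int)
for dx in range(-80,81,8): print(dx,im[c[1],c[0]+dx],hsv[c[1],c[0]+dx])
E
python3 plan.py .526 .304 .03 103.2 1 0.75
```

```text
[[277. 200.]
 [277. 190.]
 [283. 175.]
 [302. 206.]]
-80 [140  86  45] [ 13 173 140]
-72 [143  90  47] [ 13 171 143]
-64 [147  92  50] [ 13 168 147]
-56 [149  93  50] [ 13 169 149]
-48 [150  94  51] [ 13 168 150]
-40 [153  95  51] [ 13 170 153]
-32 [156  97  52] [ 13 170 156]
-24 [158  98  52] [ 13 171 158]
-16 [197 100  36] [ 12 208 197]
-8 [196  99  34] [ 12 211 196]
0 [196  97  30] [ 12 216 196]
8 [196  98  34] [ 12 211 196]
16 [196  99  33] [ 12 212 196]
24 [195  98  32] [ 12 213 195]
32 [216 135  72] [ 13 170 216]
40 [221 136  71] [ 13 173 221]
48 [226 143  76] [ 13 169 226]
56 [226 143  76] [ 13 169 226]
64 [222 140  74] [ 13 170 222]
72 [224 140  74] [ 13 171 224]
80 [223 141  74] [ 13 170 223]
now 16.175 [0.526  0.3031 0.1489] psi 103.08 tilt [-0.0015 -0.0012 -1.    ] F [-0.2 -0.4  0.6] open 0.0638
max [1.00e-02 1.00e-02 1.59e+00 1.00e-03 7.50e-01]
-0.01, 0.01, 1.59, -0.001, 0.75
```

```bash
python3 - <<'E'
from h import *
w=load('w8'); hsv=cv2.cvtColor(w['image'],cv2.COLOR_RGB2HSV)
m=((hsv[...,1]>192)&(hsv[...,0]<20)).astype(np.uint8); n,l,st,c=cv2.connectedComponentsWithStats(m); k=l[200,277]; print('all',st[k],c[k])
ys,xs=np.nonzero(l==k); 
for r in range(ys.min(),ys.max()+1,3): q=xs[ys==r]; print(r,q.min(),q.max(),np.median(hsv[r,q,2]))
a=np.linspace(0,6.283,60)
def ext(cx,cy):
    P=proj(w,np.vstack([np.c_[cx+.02*np.cos(a),cy+.02*np.sin(a),z+0*a] for z in(0,.03)])); return np.r_[P.min(0),P.max(0)]
from scipy.optimize import least_squares
o=np.r_[xs.min(),ys.min(),xs.max(),ys.max()]
r=least_squares(lambda v:ext(*v)-o,[.526,.304]);print('cap',r.x,r.fun)
E
```

```text
all [ 255  168   52   57 2197] [281.14201183 196.64041875]
168 282 284 130.0
171 270 292 126.0
174 265 295 126.0
177 263 299 162.0
180 261 300 196.0
183 259 302 196.0
186 258 303 196.0
189 257 304 196.0
192 257 305 196.0
195 256 306 196.0
198 256 306 196.0
201 256 306 196.0
204 256 306 196.0
207 257 305 196.0
210 258 303 196.5
213 260 302 196.0
216 262 299 196.0
219 266 297 197.0
222 270 291 198.0
cap [0.52552244 0.30681524] [-0.81031862 -1.0511107   0.81042522  1.07912045]
```

drive_tool(moves=[0,0.02,0.5,0,0.75,0,0.02,0.5,0,0.75,0,0,0.5,0,0.75,0,0,0.3,0,0.75,0,0,0.1,0,0.75,0,0,0,0,0.75])

```text
time: 16.92
tcp_pos: [0.5259, 0.3064, 0.0072]
eef_rot: [0.358, -3.121, 0.0]
ft_force: [0.3, -0.2, 0.2]
opening: 0.0635
grip_force: 0.0
```

drive_tool(moves=[0,0,0,0,0.3,0,0,0,0,0.2,0,0,0,0,0.2,0,0,0,0,0.2,0,0,0,0,0.2])

```text
time: 17.55
tcp_pos: [0.5274, 0.3078, 0.0093]
eef_rot: [-0.36, 3.117, 0.002]
ft_force: [-0.8, -1.1, 6.4]
opening: 0.0373
grip_force: 60.6
```

```bash
python3 avg.py; python3 plan.py .5157 .0345 .15 103.2 8 0.2
```

```text
avg [0.5274 0.3078 0.0093] sd [0. 0. 0.] F [ 0.11 -0.57  6.31]
now 17.85 [0.5273 0.3078 0.0093] psi 103.17 tilt [ 0.0034  0.0015 -1.    ] F [-0.1  0.1  5.9] open 0.0382
max [0.13 0.44 0.24 0.   0.2 ]
0.12, -0.44, -0.24, 0, 0.2, 0.12, -0.44, -0.23, 0, 0.2, 0.12, -0.44, -0.24, 0, 0.2, 0.12, -0.44, -0.23, 0, 0.2, 0.12, -0.44, -0.24, 0, 0.2, 0.12, -0.44, -0.23, 0, 0.2, 0.13, -0.44, -0.24, 0, 0.2, 0.12, -0.43, -0.23, 0, 0.2
```

drive_tool(moves=[0,0,-0.2,0,0.2,0,0,-0.5,0,0.2,0,0,-0.5,0,0.2,0,0,-0.5,0,0.2,0,0,-0.17,0,0.2,0,0,0,0,0.2])

```text
time: 18.6
tcp_pos: [0.526, 0.3072, 0.1484]
eef_rot: [-0.36, 3.119, 0.001]
ft_force: [0.6, -0.0, -0.8]
opening: 0.0378
grip_force: 60.1
```

```bash
python3 avg.py; python3 plan.py .5176 .0345 .14 103.2 8 0.2; python3 -c "
from h import *
w=snap('wrist','w9');hsv=cv2.cvtColor(w['image'],cv2.COLOR_RGB2HSV)
m=((hsv[...,1]>192)&(hsv[...,0]<20)&(hsv[...,2]>100)).astype(np.uint8);n,l,st,c=cv2.connectedComponentsWithStats(m)
for k in range(1,n):
  if st[k,4]>200: print(st[k],c[k])
p=robot.sense()['tcp_pos'];print(proj(w,[p,p+[0,0,.0207]]))"
```

```text
avg [0.5245 0.3064 0.1458] sd [0.0003 0.0001 0.0005] F [-0.11  0.13 -0.26]
now 18.9 [0.5246 0.3065 0.1457] psi 103.16 tilt [-0.003  -0.0014 -1.    ] F [-0.4 -0.  -0.8] open 0.0375
max [0.12 0.44 0.01 0.   0.2 ]
0.11, -0.44, 0.01, 0, 0.2, 0.12, -0.44, 0.01, 0, 0.2, 0.11, -0.44, 0.01, 0, 0.2, 0.12, -0.44, 0.01, 0, 0.2, 0.11, -0.44, 0.01, 0, 0.2, 0.12, -0.44, 0.01, 0, 0.2, 0.11, -0.43, 0.01, 0, 0.2, 0.12, -0.44, 0.01, 0, 0.2
[ 230  221   95  111 8283] [277.50223349 277.38150429]
[[275.21602452 271.67238559]
 [274.95596986 295.77147274]]
```

```bash
python3 - <<'E'
from h import *
from scipy.optimize import brentq
w=load('w9'); p=robot.sense()['tcp_pos']; ps=np.radians(103.17); x=np.array([-np.sin(ps),np.cos(ps),0]); a=np.linspace(0,6.283,90); ring=np.c_[.02*np.cos(a),.02*np.sin(a),0*a]
for u in(-.012,-.0093,-.006): 
    f=lambda q: min(proj(w,p+q*x+ring+[0,0,h])[:,1].min() for h in(u,u+.03))-220.5
    print(u,brentq(f,-.03,.03))
E
```

```text
-0.012 0.0001521057489611841
-0.0093 0.0010807092115669098
-0.006 0.002215668999313209
```

drive_tool(moves=[0.11,-0.44,0.01,0,0.2,0.12,-0.44,0.01,0,0.2,0.11,-0.44,0.01,0,0.2,0.12,-0.44,0.01,0,0.2,0.11,-0.44,0.01,0,0.2,0.12,-0.44,0.01,0,0.2,0.11,-0.43,0.01,0,0.2,0.12,-0.44,0.01,0,0.2])

```text
time: 19.95
tcp_pos: [0.5181, 0.0339, 0.1411]
eef_rot: [0.36, -3.12, -0.0]
ft_force: [0.6, -0.7, -0.3]
opening: 0.0378
grip_force: 60.2
```

drive_tool(moves=[0,0,0,0,0.2,0,0,0,0,0.2])

```text
time: 20.2
tcp_pos: [0.5183, 0.0353, 0.1413]
eef_rot: [0.359, -3.121, -0.001]
ft_force: [0.8, 0.5, -0.6]
opening: 0.0377
grip_force: 60.2
```

```bash
python3 avg.py; python3 - <<'E'
from h import *
w=snap('wrist','w10'); hsv=cv2.cvtColor(w['image'],cv2.COLOR_RGB2HSV)
print(proj(w,[[.5157,.0345,.036],[.5157,.0345,.0555],[.5157+.019,.0345,.036],[.5157,.0345+.019,.036]]).round(1))
c=proj(w,[.5157,.0345,.036])[0].astype(int); V=hsv[...,2]; S=hsv[...,1]
for r in range(c[1]-50,c[1]+36,2): print(r,''.join('%x'%(V[r,k]//16) if S[r,k]<70 else ('o' if S[r,k]>150 else '+') for k in range(c[0]-60,c[0]+61,2)))
print(c[0]-60)
E
```

```text
avg [0.5184 0.0358 0.1415] sd [0.     0.0001 0.0001] F [-0.13 -0.18 -0.12]
[[274.9 200. ]
 [274.8 207.9]
 [269.1 224.1]
 [300.4 205.7]]
149 88888888888878888888888888888888888888888888888888deeeeeeeeee
151 88888888878878888888888888888888888888888888888888eeeeeeeeeee
153 88888888888787888888888888888888888888888888888888eeeeeeeeeee
155 8888888888887888888888888888888888888888888888888beeeeeeeeeee
157 8878888888888877788888888888888888888888888888888ceedeeeeeeee
159 8888888888888888878788878888888888888888888888888deeeeeeeeeee
161 77887888888888888888888888888888888888888888888888edeeeeeeede
163 88887778888888888888888888888888888888888888888888eeeeeeeeede
165 7888787788888888888888887888533333345788888888888beeeeeeeeeee
167 777787778888888888888888874323333333334688888888888eeeeeeedee
169 87778777888787877788888632333333333333333788888888deeeeeeeeee
171 87877777777777878778886333333333333333333368888888aeeeeeee88d
173 88778778777777778878862333334577777643333336888888888aaea888a
175 8877777887777777777852333347789aaa988753333358888888888888888
177 887877878777777777862333467abccccccc
[... 1177 characters left out ...]
bb779aaaaa977bbbbcb368eddddddddddded
215 8877887888777777777754bccbcb779aaa978bbbbbc6588dddddddddddddd
217 88877888888777877777747ccbbcb+67776+bbbbcc6477cdddddddddddddd
219 888888888887777877777747bccccaoo++oacbbcc6488cddddddddddddddd
221 7777888888777777777777865a++++ooooo+abc956878dddddddddddddddd
223 cc9887788777777777777778+ooooooooooooo++788cddddddddddddddddd
225 dddddc9877777777777777+oooooooooooooooooo++eddddddddddddddddd
227 dddddda8777777788787+oooooooooooooooooooooo+ddddddddddddddddd
229 ddddddddccc8877788+ooooooooooooooooooooooooo+dddddddddddddddd
231 dddddddddddddcc98+ooooooooooooooooooooooooooo+cdddddddddddddd
233 ddddddddddddddddaooooooooooooooooooooooooooooooaedddddddddddd
214
```

The ring centre at about (277.5,200) and stud top at about (278,208) line up with the held cap. The cap needs about 1.3 mm toward the robot, and then it can go down.

drive_tool(moves=[0.017,0,0.3,0,0.2,0,0,0.3,0,0.2,0,0,0.25,0,0.2,0,0,0.08,0,0.2,0,0,0,0,0.2,0,0,0,0,0.2])

```text
time: 21.3
tcp_pos: [0.5181, 0.0348, 0.0727]
eef_rot: [-0.36, 3.119, -0.0]
ft_force: [0.2, -0.8, 0.2]
opening: 0.0379
grip_force: 60.2
```

```bash
python3 avg.py
```

```text
avg [0.5178 0.0347 0.0726] sd [0.0002 0.     0.0002] F [-0.06 -0.62 -0.24]
```

drive_tool(moves=[0.008,0.008,0.05,0,0.2,0,0,0.05,0,0.2,0,0,0,0,0.2])

```text
time: 21.98
tcp_pos: [0.5159, 0.0351, 0.0637]
eef_rot: [0.36, -3.12, -0.0]
ft_force: [-0.4, 0.4, -0.7]
opening: 0.0378
grip_force: 60.2
```

drive_tool(moves=[0,0,0.04,0,0.2,0,0,0.04,0,0.2,0,0,0,0,0.2])

```text
time: 22.35
tcp_pos: [0.5162, 0.0351, 0.058]
eef_rot: [0.36, -3.12, -0.0]
ft_force: [-0.3, -0.3, -0.7]
opening: 0.0381
grip_force: 60.2
```

drive_tool(moves=[0,0,0.03,0,0.2,0,0,0,0,0.2])

```text
time: 22.6
tcp_pos: [0.5169, 0.0353, 0.0563]
eef_rot: [-0.36, 3.12, 0.0]
ft_force: [0.3, 0.8, 0.8]
opening: 0.0375
grip_force: 60.4
```

drive_tool(moves=[0,0,0.03,0,0.2,0,0,0,0,0.2])

```text
time: 22.85
tcp_pos: [0.5177, 0.0356, 0.0548]
eef_rot: [-0.359, 3.119, 0.001]
ft_force: [0.3, 1.5, 5.0]
opening: 0.038
grip_force: 60.7
```

drive_tool(moves=[0,0,0.03,0,0.2,0,0,0,0,0.2])

```text
time: 23.1
tcp_pos: [0.5175, 0.0355, 0.0524]
eef_rot: [-0.359, 3.119, 0.001]
ft_force: [0.7, 1.5, 3.6]
opening: 0.0376
grip_force: 60.6
```

drive_tool(moves=[0,0,0.03,0,0.2,0,0,0,0,0.2])

```text
time: 23.35
tcp_pos: [0.5166, 0.0354, 0.0489]
eef_rot: [-0.36, 3.12, 0.001]
ft_force: [1.4, 2.8, -1.1]
opening: 0.0375
grip_force: 60.3
```

The force rose to about 5 N and then dropped, which is the click. I'll press on against the ring.

drive_tool(moves=[0,0,0.04,0,0.2,0,0,0,0,0.2])

```text
time: 23.6
tcp_pos: [0.5159, 0.0353, 0.0451]
eef_rot: [0.36, -3.12, -0.001]
ft_force: [3.5, 2.3, -7.5]
opening: 0.0378
grip_force: 60.9
```

drive_tool(moves=[0,0,0.02,0,0.2,0,0,0,0,0.2])

```text
time: 23.85
tcp_pos: [0.5163, 0.0351, 0.0446]
eef_rot: [0.36, -3.12, 0.0]
ft_force: [2.7, 2.8, -4.7]
opening: 0.0375
grip_force: 61.2
```

drive_tool(moves=[0,0,0.02,0,0.2,0,0,0,0,0.2])

```text
time: 24.1
tcp_pos: [0.5164, 0.0351, 0.0439]
eef_rot: [0.36, -3.12, 0.0]
ft_force: [-1.1, 1.9, 3.0]
opening: 0.0378
grip_force: 61.8
```

```bash
python3 avg.py
```

```text
avg [0.5164 0.0351 0.0437] sd [0.     0.     0.0001] F [-0.75  1.25  3.27]
```

drive_tool(moves=[0,0,0.015,0,0.2,0,0,0,0,0.2])

```text
time: 24.65
tcp_pos: [0.5164, 0.0351, 0.0424]
eef_rot: [0.36, -3.121, 0.0]
ft_force: [-1.8, 2.3, 5.8]
opening: 0.0377
grip_force: 62.1
```

drive_tool(moves=[0,0,0.015,0,0.2,0,0,0,0,0.2])

```text
time: 24.9
tcp_pos: [0.5165, 0.0351, 0.0415]
eef_rot: [0.36, -3.12, 0.0]
ft_force: [-2.4, 1.4, 6.7]
opening: 0.0378
grip_force: 62.3
```

drive_tool(moves=[0,0,0.01,0,0.2,0,0,0,0,0.2])

```text
time: 25.15
tcp_pos: [0.5165, 0.0351, 0.0412]
eef_rot: [0.36, -3.12, 0.0]
ft_force: [-4.4, 1.0, 10.3]
opening: 0.0378
grip_force: 62.7
```

```bash
python3 avg.py
```

```text
avg [0.5165 0.0351 0.0412] sd [0. 0. 0.] F [-2.98  1.31 10.21]
```

```bash
python3 - <<'E'
from h import *
a=load('s7')['image']; s=snap('side','s11'); b=s['image']
def red(i): h=cv2.cvtColor(i,cv2.COLOR_RGB2HSV); m=((h[...,1]>190)&(h[...,2]>90)&((h[...,0]<4)|(h[...,0]>174))); m[:175]=0;m[230:]=0;m[:,:240]=0;m[:,275:]=0; y,x=np.nonzero(m); return len(x),x.mean().round(1),y.mean().round(1)
print(red(a),red(b)); print('end block diff',abs(a[227:240,242:256].astype(int)-b[227:240,242:256]).mean())
q=robot.sense(); print(q['tcp_pos'],q['ft_force'],q['time'])
robot.sign_off()
E
```

```text
(33, np.float64(255.8), np.float64(208.2)) (37, np.float64(256.5), np.float64(207.2))
end block diff 3.412087912087912
[0.51651529 0.03505023 0.04120685] [-3.48555749  1.42072902  9.89729662] 25.5
the job is handed in; nothing more can be done
```

I handed the job in at 25.5 s: the bar is seated under the closed jaw and released. The cap has clicked onto the stud and is held down with about 10 N, which should put the ring at or near its stop, judging by force and height. One earlier grasp on the bar closed on air.

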